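# Pulse the cheese mill by its bayonet lid

## Task

Get the cheese mill working on short pulses: first turn its speed dial so that the pointer stands on the long mark, and let go of it. Then take the mill's lid by its bar grip, drop its lugs through the gaps in the bowl's rim until it sits flat, and twist it clockwise to the long pulse mark, half way to the lock. Keep hold of it there against its spring and finish still holding it, without ever letting it click into the lock, and leave everything else on the table where it is.

Things in the scene. Friction and masses are not known exactly. Their poses are not given: they have to be found in the camera images.
- mill: table-top cheese mill, fixed: white casing 200 mm (its x) by 340 mm (its y), flat deck 95 mm above the table; origin under its centre, z up, -x is its front. On the deck stand the steel bowl and, 180 mm beside it, the speed dial
- bowl_mouth (a point): centre of the bowl's mouth, on top of its flat steel rim (156 mm outer diameter), 165 mm above the table, at (0, 75) mm in the mill's frame; axes as the mill's. Just inside the rim two ledges (undersides 6.5 mm below the rim) leave an opening of 100 mm diameter; the lid's plug goes through it and its disc rests on the rim
- entry_gap (a point): one of the two gaps between the ledges, for the lid's lugs; this one is 55 mm towards the mill's +x from the bowl mouth, the other is opposite (-x). Each is about 28 mm wide and reaches out to 119 mm diameter; a short dark mark on the rim stands beside each (twist 0). The bar grip must lie along the mill's x axis to go in, within about 5 deg, centred within 2 mm
- pulse_mark (a point): long dark pulse mark on the rim, 73 mm from the bowl's centre, 40 deg (0.70 rad) clockwise of the entry gap seen from above; there is another opposite. The ends of the lid's bar grip point at these marks when the lid is on pulse. A pair of short marks at 80 deg shows the lock
- lid: the mill's lid, 160 to 280 g, lying the right way up on the table: grey disc 132 mm across with a black bar grip on top, a 96 mm plug below and two lugs at the plug's foot. Origin at the centre of the plug's underside, z up; the disc is 15 to 23 mm above it. Seated, the origin is 15 mm below the bowl mouth; once twisted the lugs are caught under the ledges with 2.5 mm of play up and down
- lid_grip (a point): middle of the lid's bar grip, 45 mm above the lid's origin, at a good height to grip. The upright bar is 78 mm long along the lid's x, 16 mm thick along its y and 32 mm tall (23 to 55 mm above the origin); flat sides
- lid_lug (a point): tip of one lug, 57.5 mm along the lid's +x, 3 mm above its origin; the other lug is opposite (-x). Lugs are 16 mm wide and 6 mm thick and lie under the ends of the bar grip; either way round fits
- pulse_ring (a joint): sprung ring in the bowl under the ledges, rad, 0 at rest, grows clockwise from above. The twisted lid meets it after about 9 deg; then it reads the twist less about 0.16 rad: 0.54 on the pulse mark. It pushes back with 0.2 N m at first, 0.34 at the pulse mark; let go, the lid springs back. From 54 deg of twist stiff plungers resist; past 67 deg (ring above 1.0) the lid clicks locked
- speed_dial (a joint): angle of the speed dial, rad, 0 at its stop, growing clockwise seen from above to 4.71; friction holds it where it is left (0.04 N m). The ten dark marks on the deck around it are 30 deg apart from 0; the long broad one is the fourth, at 1.571. The dial starts between 0.1 and 0.85
- dial_axis (a point): on the dial's axis at a good height to grip, 128 mm above the table (33 mm above the deck), at (-20, -105) mm in the mill's frame; axes as the mill's. The dial is a black disc of 48 mm diameter, its top 11 mm above the deck, with an upright bar across it, 42 mm long, 13 mm thick, its top 45 mm above the deck
- dial_pointer (a point): the pointing end of the dial's bar (the end with a white line), 21 mm from the axis; it points 135 deg anticlockwise from the mill's +x at 0, and 45 deg anticlockwise from it at the long mark
- small_cheese: small round cheese with a tan rind, 100 mm across, 55 mm high; origin under its centre
- cheese_wedge: pale block of cheese 100 x 55 x 50 mm; origin under its centre
- tub: open white plastic tub, 110 mm across, 75 mm high; origin under its centre
- tub_cover: plain white round cover of the tub with a small round knob, 116 mm across, 28 mm high, without lugs: not the mill's lid; origin under its centre
- rub_jar: jar 60 mm across, 80 mm high; origin under its centre
- rind_brush: hand brush with a wooden handle lying flat in front of the mill
- spatula: spatula lying flat on the left; origin under it
There are look-alikes about, which are no part of the job. What is shaped like the lid but blue is not meant.

How it is judged:
On the way, in this order (a step that is already met when the one before it is completed fails the run):
1. the speed dial is on the long mark and let go of (value of joint speed_dial between 1.446 and 1.696 rad and contact force between the fingers and speed_dial_c0 below 0.1 N and contact force between the fingers and speed_dial_c1 below 0.1 N), for 0.2 s.
2. the lid's lugs have gone down through the gaps and the lid sits on the rim (z of lid in the frame of bowl_mouth between -0.019 and -0.0105 m and horizontal distance between lid and bowl_mouth below 0.005 m and angle between lid's own z axis and vertical below 0.07 rad), for 0.05 s.
3. the lid is twisted clockwise to the pulse mark and held there (all of step 2 and angle between the x axis of lid and the x axis of mill, either way round between 0.541 and 0.855 rad and value of joint pulse_ring between 0.3 and 0.75 rad and contact force between the fingers and lid above 1 N), for 0.5 s.
At the end, for the whole second after the job is handed in: Dial within 7 deg of the long mark (1.45-1.70 rad). Lid seated in the bowl, level (4 deg), within 5 mm of its axis, lugs under the ledges, twisted clockwise 40 +- 9 deg (0.54-0.855 rad) with the pulse ring at 0.3-0.75 rad, still, and gripped by the fingers (all of step 3 and value of joint speed_dial between 1.446 and 1.696 rad and angular speed of lid below 0.2 rad/s); the arm keeps its last pose, push and grip.
It fails at once if the lid clicks into the lock (value of joint pulse_ring above 1 rad).
It fails at once if one of the other things on the table is pushed away by more than 30 mm (distance of any of small_cheese, cheese_wedge, tub, tub_cover, rub_jar, rind_brush, spatula from where it was at the start of the episode above 0.03 m).
It also fails if it takes over 58 s, if anything falls off the work surface, if the arm or the gripper's body presses on something with over 40 N, if the wrist force passes 120 N, or if a joint passes its speed limit or range.

## Robot

A 6-joint arm with a two-finger parallel gripper is mounted at the origin on the work surface. World frame = base frame: x ahead of the robot, y to its left, z up, the work surface at z = 0. Lengths are in m, angles in rad, forces in N, time in s.
With the tool pointing down it reaches from about 0.375 to 0.9 m from the base axis. Payload 3.1 kg.
Tool frame: the origin (TCP) lies on the centre line of the jaws, within the pads' length; the fingertips stand 14 mm ahead of it and the grasp point (between the pads) lies 5 mm behind it; y points along the fingers, z is the direction in which the jaws open and shut, and the axes are right-handed (so a half turn about y gives the same grasp; the last joint's range is limited). The gripper opens to 87 mm and grips with 3 to 60 N. Pads are 19 mm wide; open, the fingers measure 117 mm over their backs; the gripper's body (75 mm by 190 mm) begins 51 mm behind the grasp point.
Start: joints at [-1.379, 0.527, 1.433, -0, 1.181, -0.178], TCP at [0.226, -0.582, 0.216] pointing down, gripper open.
Joint ranges: [-3.08, 3.08], [-0.75, 2.2], [0.22, 2.44], [-1.43, 4.57], [0, 2.65], [-2.85, 2.85]. Speed limits (rad/s): [2.79, 2.79, 3.14, 3.14, 3.14, 3.14].

## Interface

Orientations are given as a unit quaternion [x, y, z, w].
In Python, from rig import robot, vision gives the robot as it stands.
- The arm moves only by the shell command python3 -m crank 'ROWS' [FORCE]. ROWS is JSON, a list of rows, each a list of 7 numbers: the shift along the tool's x, y, z as a fraction of full scale, then the turn, a rotation vector about the tool's x, y, z as a fraction of full scale, then the gripper command: -1 is shut, 1 is fully open, values between are in proportion. In form: [[x, y, z, wx, wy, wz, grip], ...]. A call has 1 to 10 rows; each row is the pose to reach, as a shift and turn from the pose commanded when the call began, along the tool's axes at that moment, turning the shorter way round; what a row does not reach only later rows make up. Full scale, the value 1, is 50 cm for a shift and pi rad for a turn. A row lasts 1/8 s, in which the tool goes at most 62.5 mm and 10.7 degrees, less where a joint would pass 70% of its speed; a pose out of reach is approached as far as the arm can. A call with a number of a shift or a turn outside -1 to 1 is refused whole. A call with a gripper value outside its range is refused whole. The fingers move at their own pace and stop on an object; FORCE is the grip in N (left out, the last holds). Time passes only in rows, so rows that repeat a pose let the fingers close. It gives the time, the measured TCP pose, the force and the opening at its end, in the units of the state.
- robot.get_obs(): the state, without advancing time (a new reading comes with each control period).
- vision.camera(name): name is "scene" or "top" or "wrist"; returns the picture (384x512x3 uint8, blue, green, red); there is no depth.
- vision.camera_info(name): a dict with "vfov" (degrees; the focal length in pixels is half the picture's height over the tangent of half this angle, whatever the lens; pixels are square), "cx", "cy" (the principal point, pixels), "world_from_camera" (4x4, takes a point from camera to world coordinates); the wrist camera has in their place "tool_from_camera" (4x4, takes a point from camera to tool coordinates, whose origin is the TCP and whose axes are the tool frame's). Camera axes: x right, y up, looking along -z (the intrinsics and any distortion apply to the point x, -y, -z); pixel columns grow to the right and rows downward; lengths in m; the calibration is good to about 2 mm. The wrist camera is an equidistant fisheye: a pixel r from the principal point sees the ray r / f radians off the axis. A picture is of the moment at which its call begins: read the wrist's pose just before it. camera_info takes no time and is no camera call.
- robot.hand_in(): hands the job in, once; it reports no verdict.
The state is a dict: "time": time; "q": joint angles; "joint_velocities": joint speeds; "joint_torque": joint torques, N m; "position": TCP position; "tool_rot": TCP orientation; "ft_force": force on the tool from outside, world axes, zero at the start; "moment": the same for the moment, N m; "grip_width": finger opening in m.
Only numpy, scipy, OpenCV 4.12 (cv2) and the standard library are available. Lean on these libraries where they do the work, as an engineer would, in place of code of your own. Each camera call takes 0.05 s, during which the arm holds its last target.

## Working session

There is one attempt and no reset: what is moved stays moved. The work goes in short steps, Python scripts to look and compute and a shell command to move; the robot and the scene stay as the last step left them, time stands still between calls to the robot, and variables do not carry over. Pictures are saved under pics/ and viewed, and the job is handed in when it is done.

```bash
ls; mkdir -p pics; python3 - <<'E'
from rig import robot, vision
import cv2,json
o=robot.get_obs(); print(o)
for n in("scene","top","wrist"):
    cv2.imwrite(f"pics/{n}0.png",vision.camera(n)); print(n,vision.camera_info(n))
E
```

```text
pics
{'time': 0.0, 'q': array([-1.37848108e+00,  5.28421414e-01,  1.43394130e+00, -3.46414642e-05,
        1.18141486e+00, -1.78526510e-01]), 'joint_velocities': array([ 2.58747233e-04, -4.26099155e-04, -7.97460937e-04,  1.32774887e-03,
        6.84408616e-05, -1.91852410e-04]), 'joint_torque': array([-9.14145476e-04, -4.40045786e+01, -1.76592797e+01,  6.34071068e-02,
        5.82780212e-02, -1.70462590e-04]), 'position': array([ 0.22635217, -0.58174059,  0.21498677]), 'tool_rot': array([-0.13038351,  0.6957572 , -0.69421242,  0.13035021]), 'ft_force': array([-0.56868905, -0.33633906,  0.35194814]), 'moment': array([ 0.04287292, -0.03146053, -0.04889386]), 'grip_width': 0.0866773057209606}
scene {'vfov': 47.922597900899696, 'cx': 249.53794989940354, 'cy': 193.33444921654558, 'world_from_camera': array([[-0.4067205 , -0.72070888,  0.56138858,  1.34071867],
       [ 0.91335806, -0.30811392,  0.26616324,  0.36142082],
       [-0.01885458,  0.62100283,  0.78358151,  1.32549311],
       [ 0.        ,  0.        ,  0.        ,  1.        ]])}
top {'vfov': 47.25607959300554, 'cx': 257.51901062971376, 'cy': 193.44727137827127, 'world_from_camera': array([[ 0.00787762,  0.98699828, -0.16053768,  0.25277537],
       [-0.99974272,  0.00435871, -0.02225992, -0.05078469],
       [-0.02127077,  0.16067173,  0.98677867,  1.52978578],
       [ 0.        ,  0.        ,  0.        ,  1.        ]])}
wrist {'vfov': 65.70646984690485, 'cx': 261.0490606180666, 'cy': 194.87601000217828, 'tool_from_camera': array([[-6.35114864e-04, -9.69968676e-01, -2.43229037e-01,
        -6.62042691e-02],
       [-3.95566887e-04,  2.43229310e-01, -9.69968735e-01,
        -1.68235360e-01],
       [ 9.99999720e-01, -5.19828208e-04, -5.38166040e-04,
         7.89938765e-04],
       [ 0.00000000e+00,  0.00000000e+00,  0.00000000e+00,
         1.00000000e+00]])}
```

View pics/top0.png

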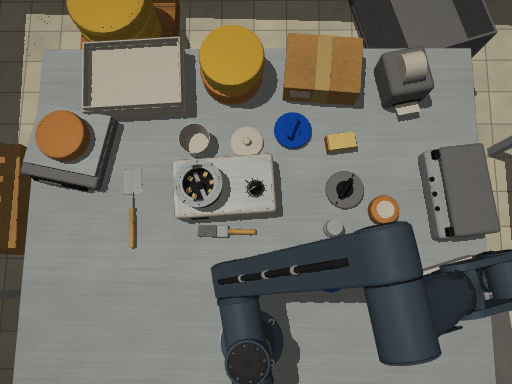

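View pics/scene0.png

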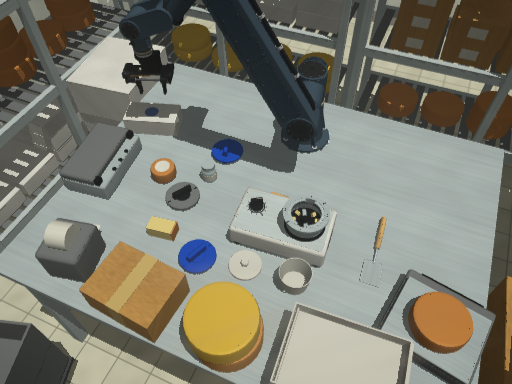

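The candidates for the lid in the top view are:
- the grey disc with a black bar at (345,190)
- a blue look-alike at (293,131)
- a second blue one, mostly under the arm, near (333,289)
- the white tub cover with a round knob at (247,142)

I choose the grey one at (345,190) and will check it in a close crop.

```bash
python3 - <<'E'
import cv2,numpy as np
im=cv2.imread("pics/top0.png")
a=cv2.resize(im[160:220,315:395],None,fx=7,fy=7,interpolation=cv2.INTER_CUBIC)
b=cv2.resize(im[140:230,165:285],None,fx=6.5,fy=6.5,interpolation=cv2.INTER_CUBIC)
cv2.imwrite("pics/c_lid.png",a);cv2.imwrite("pics/c_mill.png",b)
s=cv2.imread("pics/scene0.png")
cv2.imwrite("pics/c_mill_s.png",cv2.resize(s[175:275,220:345],None,fx=6,fy=6,interpolation=cv2.INTER_CUBIC))
E
```

```text
(no output)
```

View pics/c_lid.png

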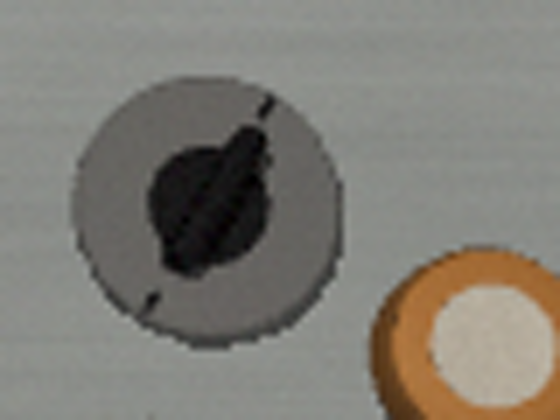

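View pics/c_mill.png

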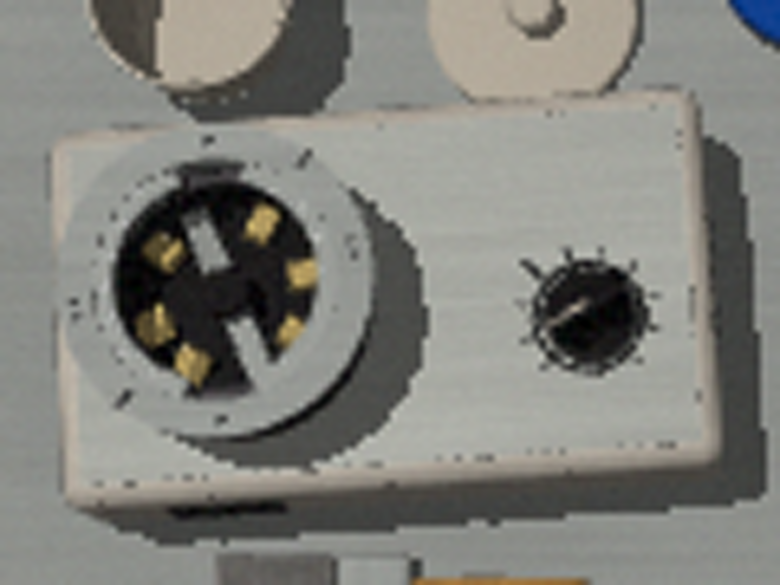

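View pics/c_mill_s.png

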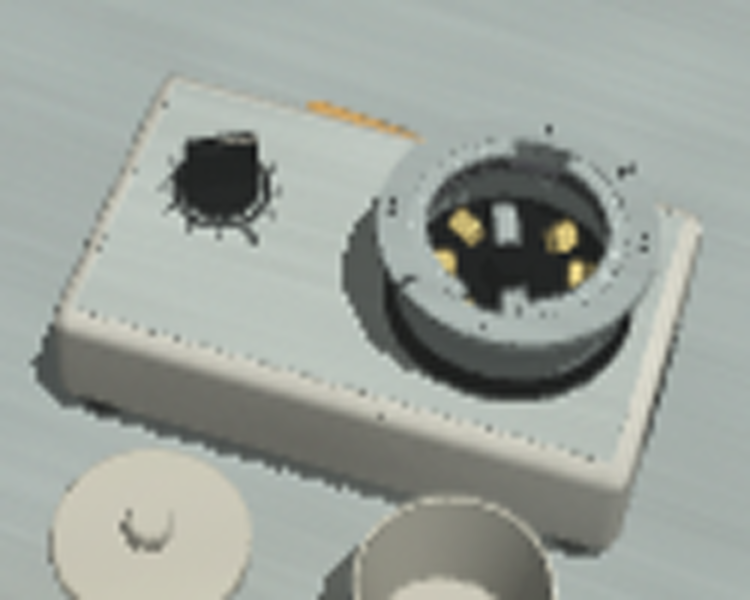

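The crop confirms it: a grey disc with a black bar grip and dark bar-end marks at about (353,175) and (337,203). The dial's white line points left and slightly down (about 0.4 rad), and the long mark is at its upper left. Next I'll write a helper and get first estimates.

```bash
cat > h.py <<'E'
import numpy as np,cv2
from scipy.spatial.transform import Rotation as R
from rig import robot,vision
def ray(n,uv,pose=None):
    ci=vision.camera_info(n); f=192/np.tan(np.radians(ci['vfov']/2))
    d=np.array([uv[0]-ci['cx'],uv[1]-ci['cy']])
    if n=='wrist':
        r=np.hypot(*d); th=r/f; s=np.sin(th)/max(r,1e-9)
        c=np.array([d[0]*s,-d[1]*s,-np.cos(th)]); T=pose@ci['tool_from_camera']
    else:
        c=np.array([d[0]/f,-d[1]/f,-1]); T=ci['world_from_camera']
    return T[:3,3],T[:3,:3]@c
def pt(n,uv,z,pose=None):
    o,d=ray(n,uv,pose); return o+d*(z-o[2])/d[2]
def proj(n,P,pose=None):
    ci=vision.camera_info(n); f=192/np.tan(np.radians(ci['vfov']/2))
    T=ci['world_from_camera'] if n!='wrist' else pose@ci['tool_from_camera']
    c=np.linalg.inv(T)@np.r_[P,1]; x,y,z=c[0],-c[1],-c[2]
    if n=='wrist':
        r=np.hypot(x,y); th=np.arctan2(r,z); k=f*th/max(r,1e-9); return np.array([ci['cx']+k*x,ci['cy']+k*y])
    return np.array([ci['cx']+f*x/z,ci['cy']+f*y/z])
def pose():
    o=robot.get_obs(); T=np.eye(4); T[:3,:3]=R.from_quat(o['tool_rot']).as_matrix(); T[:3,3]=o['position']; return T
def toolrot(zdir): # tool y down, tool z along zdir (world angle, rad)
    y=np.array([0,0,-1.]); z=np.array([np.cos(zdir),np.sin(zdir),0]); return np.column_stack([np.cross(y,z),y,z])
def row(Pt,Rt,T0=None):
    """fractions of full scale from current pose to target"""
    T=pose() if T0 is None else T0
    s=T[:3,:3].T@(np.array(Pt)-T[:3,3])/0.5
    w=R.from_matrix(T[:3,:3].T@Rt).as_rotvec()/np.pi
    return np.round(np.r_[s,w],4)
E
python3 - <<'E'
from h import *
C=lambda u,v:(165+u/6.5-.5*(1-1/6.5),140+v/6.5-.42)
L=lambda u,v:(315+u/7-.43,160+v/7-.43)
cs=[pt('top',C(*c),.095)[:2] for c in[(52,140),(692,88),(720,455),(68,502)]]
print(cs)
print('bowl rim',pt('top',C(215,283),.165), 'dial',pt('top',C(588,316),.106))
a,b=pt('top',L(266,105),.023),pt('top',L(152,303),.023)
print('lid',pt('top',L(207,210),.023),a,b,np.degrees(np.arctan2(*(a-b)[1::-1])))
T=pose();print(T)
print([np.linalg.norm(cs[i]-cs[i-1]) for i in range(4)])
print('brush',pt('top',(230,232),.02),'tub',pt('top',(195,135),.07),'tubcover',pt('top',(247,142),.02),'jar',pt('top',(334,228),.08),'cheese',pt('top',(384,209),.055))
for p,q in [(1,0),(2,3),(0,3),(1,2)]: d=cs[p]-cs[q]; print(np.degrees(np.arctan2(d[1],d[0])))
E
```

```text
[array([0.5952295, 0.2685481]), array([ 0.62372603, -0.06278568]), array([ 0.43267748, -0.07751358]), array([0.40693835, 0.25302613])]
bowl rim [0.50717349 0.17024752 0.165     ] dial [ 0.50190207 -0.01035486  0.106     ]
lid [ 0.51286847 -0.31728536  0.023     ] [ 0.5660731  -0.34781916  0.023     ] [ 0.46619217 -0.2891535   0.023     ] -30.42810374244625
[[-9.32031523e-01 -3.00691438e-04  3.62377082e-01  2.26398323e-01]
 [-3.62377072e-01  1.63421439e-03 -9.32030143e-01 -5.81947491e-01]
 [-3.11948359e-04 -9.99998619e-01 -1.63210301e-03  2.15205525e-01]
 [ 0.00000000e+00  0.00000000e+00  0.00000000e+00  1.00000000e+00]]
[np.float64(0.18892984748014657), np.float64(0.33255695516285366), np.float64(0.19161538998302613), np.float64(0.3315403517178742)]
brush [0.36355709 0.07694369 0.02      ] tub [0.6939735  0.19988719 0.07      ] tubcover [0.68357713 0.02214606 0.02      ] jar [ 0.37447399 -0.27089763  0.08      ] cheese [ 0.44156366 -0.44363775  0.055     ]
-85.08434402800881
-85.54736254957972
4.712579778727722
4.408203526929542
```

View pics/wrist0.png

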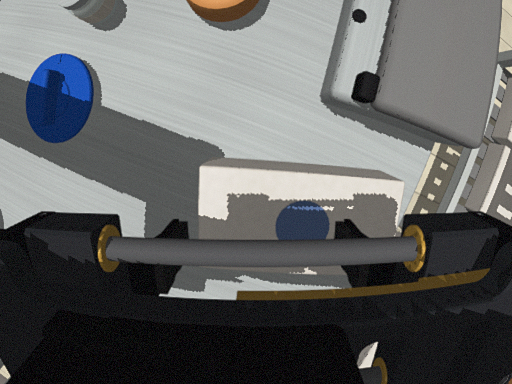

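```bash
python3 - <<'E'
from h import *
print(row([.38,-.2,.35],toolrot(np.radians(-75))))
E
```

```text
[-5.632e-01 -2.684e-01 -6.011e-01  5.000e-04  3.470e-02 -1.000e-04]
```

```bash
python3 -m crank '[[-0.06,-0.1,-0.06,0,0,0,1],[-0.56,-0.27,-0.6,0,0.035,0,1],[-0.56,-0.27,-0.6,0,0.035,0,1],[-0.56,-0.27,-0.6,0,0.035,0,1],[-0.56,-0.27,-0.6,0,0.035,0,1],[-0.56,-0.27,-0.6,0,0.035,0,1],[-0.56,-0.27,-0.6,0,0.035,0,1],[-0.56,-0.27,-0.6,0,0.035,0,1],[-0.56,-0.27,-0.6,0,0.035,0,1],[-0.56,-0.27,-0.6,0,0.035,0,1]]'
python3 - <<'E'
from h import *
print(pose()[:3,3],row([.43,.07,.35],toolrot(np.radians(-85.3))))
E
```

```text
time: 1.4
position: [0.3783, -0.2026, 0.3505]
tool_rot: [-0.092, 0.701, -0.701, 0.091]
ft_force: [0.2, -0.5, -0.0]
grip_width: 0.0869
[ 0.37833831 -0.20255767  0.35046165] [-2.395e-01  9.000e-04 -5.004e-01  1.000e-04  5.640e-02  3.000e-04]
```

```bash
python3 -m crank '[[-0.24,0,-0.5,0,0.056,0,1],[-0.24,0,-0.5,0,0.056,0,1],[-0.24,0,-0.5,0,0.056,0,1],[-0.24,0,-0.5,0,0.056,0,1],[-0.24,0,-0.5,0,0.056,0,1],[-0.24,0,-0.5,0,0.056,0,1],[-0.24,0,-0.5,0,0.056,0,1]]'
python3 - <<'E'
from h import *
T=pose();np.save('w1.npy',T);im=vision.camera('wrist');cv2.imwrite('pics/w1.png',im);print(T[:3,3])
cv2.imwrite('pics/top1.png',vision.camera('top'))
E
```

```text
time: 2.28
position: [0.4304, 0.0697, 0.3505]
tool_rot: [0.03, -0.706, 0.707, -0.029]
ft_force: [0.4, -0.2, 0.5]
grip_width: 0.0866
[0.43037171 0.06967292 0.35045017]
```

View pics/w1.png

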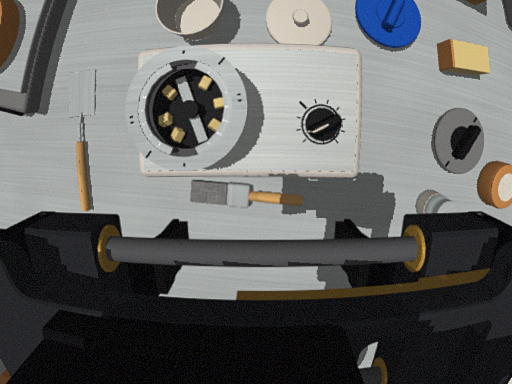

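The view shows the bowl at about (187,107), the dial at (320,125) and the lid at (458,140). I'll enlarge them.

```bash
python3 - <<'E'
import cv2
im=cv2.imread("pics/w1.png")
f=lambda y0,y1,x0,x1,n,s:cv2.imwrite(n,cv2.resize(im[y0:y1,x0:x1],None,fx=s,fy=s,interpolation=cv2.INTER_CUBIC))
f(40,180,120,260,"pics/w1b.png",4)
f(90,160,285,355,"pics/w1d.png",8)
f(95,185,420,510,"pics/w1l.png",6)
E
```

```text
(no output)
```

View pics/w1b.png

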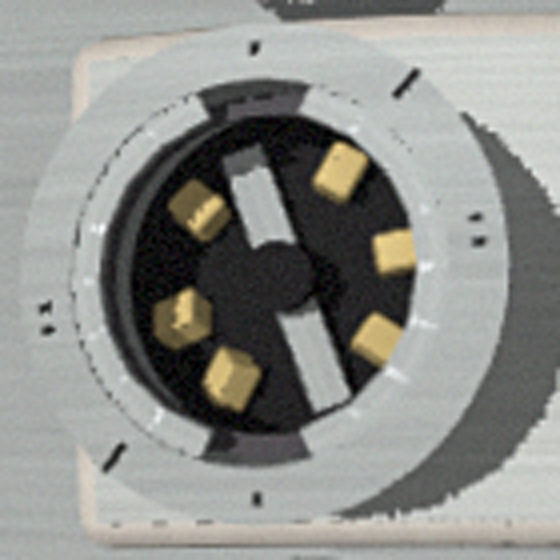

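View pics/w1d.png

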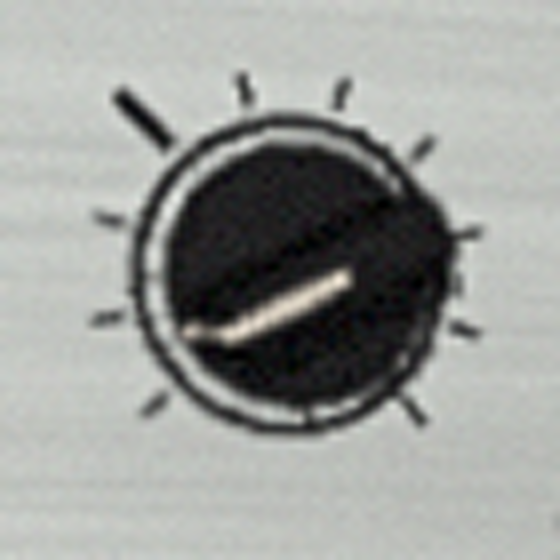

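View pics/w1l.png

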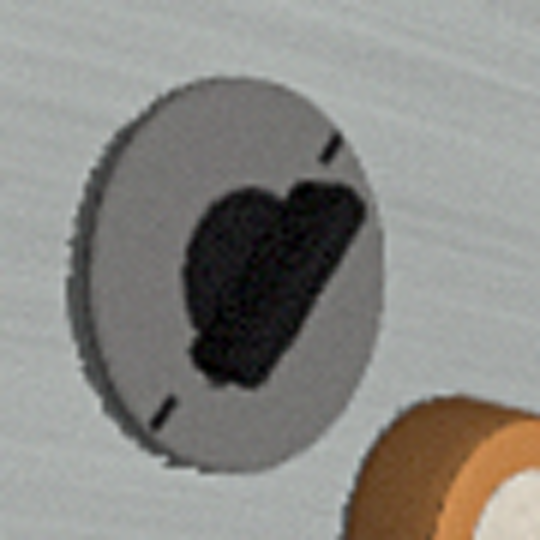

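```bash
python3 - <<'E'
from h import *
T=np.load('w1.npy')
def P(c,o,s,z): return pt('wrist',(o[0]+(c[0]+.5)/s-.5,o[1]+(c[1]+.5)/s-.5),z,T)
B=[P(c,(120,40),4,.165)[:2] for c in[(254,48),(257,498),(406,83),(115,458),(477,230),(46,318)]]
for i,off in ((0,0),(2,-40),(4,-80)):
    d=B[i]-B[i+1]; print('bowl c',(B[i]+B[i+1])/2,'len',np.hypot(*d),'yaw',np.degrees(np.arctan2(d[1],d[0]))-off)
M=np.array([P(c,(285,90),8,.095)[:2] for c in[(153,404),(107,319),(109,219),(145,118),(244,90),(342,94),(425,148),(467,234),(466,330),(415,410)]])
A=np.c_[2*M,np.ones(10)]; s=np.linalg.lstsq(A[[0,1,2,4,5,6,7,8,9]],(M**2).sum(1)[[0,1,2,4,5,6,7,8,9]],rcond=None)[0]; c=s[:2]; print('dial c',c,'r',np.sqrt(s[2]+c@c))
d=M-c; print('yaw',np.degrees(np.unwrap(np.arctan2(d[:,1],d[:,0])))-135+30*np.arange(10))
a,b=P((345,277),(285,90),8,.140)[:2],P((228,338),(285,90),8,.140)[:2]
print('pointer tip',b,'dist',np.hypot(*(b-c)),'ang',np.degrees(np.arctan2(*(b-c)[::-1])),'line ang',np.degrees(np.arctan2(*(b-a)[::-1])))
l=[P(q,(420,95),6,.023)[:2] for q in[(330,148),(164,413)]]; e=l[0]-l[1]
print('lid c',(l[0]+l[1])/2,np.hypot(*e),np.degrees(np.arctan2(e[1],e[0])))
E
```

```text
bowl c [0.50813949 0.16974026] len 0.1388671920211325 yaw 4.4421529957604
bowl c [0.50800794 0.16959231] len 0.14548151965427797 yaw 4.63098813627262
bowl c [0.50795685 0.17002226] len 0.13843001648108888 yaw 3.2480390393636895
dial c [ 0.50209839 -0.01108852] r 0.034152888415653976
yaw [4.28480535 4.95342255 4.51835421 4.03678066 4.66766453 4.21106281
 3.74788384 4.30992938 4.58299486 4.75515904]
pointer tip [0.49012854 0.00699167] dist 0.021683418554580777 ang 123.5062387634283 line ang 123.50058759754232
lid c [ 0.51399348 -0.31857068] 0.11392277784471457 -30.704366426463096
```

Estimates so far:

| Item | Value |
|---|---|
| Bowl centre | (0.508, 0.170) |
| Mill yaw | 4.45° |
| Dial axis | (0.502, -0.011) |
| Dial reading | about 0.28 rad, so 74° clockwise to go |
| Lid | (0.514, -0.318) at -30.6° |

Next I move over the dial.

```bash
python3 - <<'E'
from h import *
print(row([.502,-.011,.20],toolrot(np.radians(33.5))))
E
```

```text
[-1.299e-01  3.013e-01  1.721e-01  2.000e-04 -6.600e-01  2.000e-04]
```

```bash
python3 -m crank '[[-0.13,0.05,0.172,0,-0.66,0,1],[-0.13,0.1,0.172,0,-0.66,0,1],[-0.13,0.1,0.172,0,-0.66,0,1],[-0.13,0.1,0.172,0,-0.66,0,1],[-0.13,0.1,0.172,0,-0.66,0,1],[-0.13,0.2,0.172,0,-0.66,0,1],[-0.13,0.2,0.172,0,-0.66,0,1],[-0.13,0.3,0.172,0,-0.66,0,1],[-0.13,0.3,0.172,0,-0.66,0,1],[-0.13,0.3,0.172,0,-0.66,0,1]]'
python3 - <<'E'
from h import *
print(row([.502,-.011,.20],toolrot(np.radians(33.5))))
E
```

```text
time: 3.62
position: [0.5018, -0.0107, 0.2001]
tool_rot: [0.588, -0.394, 0.393, -0.587]
ft_force: [0.0, -0.5, 0.8]
grip_width: 0.0867
[ 0.0007  0.0002  0.0002  0.0005 -0.0616 -0.0003]
```

```bash
python3 -m crank '[[0,0,0,0,-0.0615,0,1],[0,0,0,0,-0.0615,0,1],[0,0.1,0,0,-0.0615,0,1],[0,0.15,0,0,-0.0615,0,1],[0,0.15,0,0,-0.0615,0,1]]'
python3 - <<'E'
from h import *
T=pose();print(row([.502,-.011,.125],toolrot(np.radians(33.5))))
im=vision.camera('wrist');cv2.imwrite('pics/w2.png',im)
E
```

```text
time: 4.25
position: [0.5008, -0.0096, 0.1245]
tool_rot: [0.622, -0.339, 0.335, -0.621]
ft_force: [0.0, -0.1, 0.5]
grip_width: 0.0871
[ 0.0037 -0.0011  0.0004  0.001  -0.0024 -0.0011]
```

View pics/w2.png

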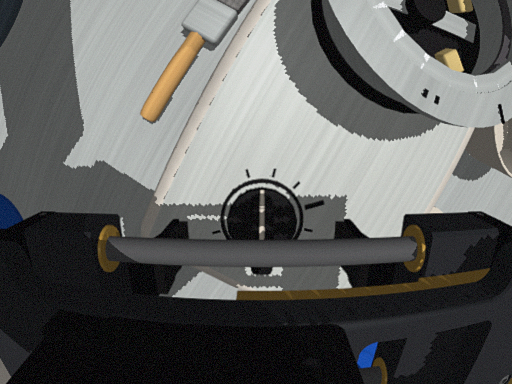

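The bar is upright in the picture at column 262, centred between the fingers. I'll correct 2 mm along it and grip.

```bash
python3 -m crank '[[0.0037,0,0,0,-0.002,0,1],[0.0037,0,0,0,-0.002,0,-1],[0.0037,0,0,0,-0.002,0,-1],[0.0037,0,0,0,-0.002,0,-1],[0.0037,0,0,0,-0.002,0,-1],[0.0037,0,0,0,-0.002,0,-1],[0.0037,0,0,0,-0.002,0,-1]]' 20
python3 - <<'E'
from h import *
o=robot.get_obs();print(row([.502,-.011,.125],toolrot(np.radians(33.5))),o['moment'],o['q'])
E
```

```text
time: 5.18
position: [0.5033, -0.0106, 0.1259]
tool_rot: [-0.623, 0.334, -0.334, 0.623]
ft_force: [0.7, -0.7, 0.9]
grip_width: 0.0348
[-0.0008  0.0018 -0.0026  0.      0.0009 -0.    ] [ 0.07196868 -0.08859277 -0.01953045] [-2.43405471e-01  5.03300893e-01  1.82147713e+00  4.74782069e-05
  8.16894998e-01 -8.30855967e-01]
```

```bash
python3 -m crank '[[0,0,0,0,0,0,-1],[0,0,0,0,0,0,-1],[0,0,0,0,0,0,-1],[0,0,0,0,0,0,-1],[0,0,0,0,0,0,-1]]' 20
python3 - <<'E'
from h import *
o=robot.get_obs();print(o['position'],o['ft_force'],row([.502,-.011,.125],toolrot(np.radians(33.5-74))),o['moment'])
E
```

```text
time: 5.8
position: [0.5024, -0.0111, 0.1259]
tool_rot: [0.624, -0.334, 0.333, -0.623]
ft_force: [-3.3, -4.8, 0.9]
grip_width: 0.013
[ 0.50241595 -0.01114715  0.12590786] [-3.27258362 -4.76408225  0.87776203] [-7.000e-04  1.800e-03 -5.000e-04  6.000e-04  4.121e-01  3.000e-04] [-0.7469043   0.46871149  0.04327116]
```

```bash
python3 -m crank '[[0,0,0,0,0.05,0,-1],[0,0,0,0,0.1,0,-1],[0,0,0,0,0.15,0,-1],[0,0,0,0,0.2,0,-1],[0,0,0,0,0.25,0,-1],[0,0,0,0,0.3,0,-1],[0,0,0,0,0.35,0,-1],[0,0,0,0,0.4,0,-1],[0,0,0,0,0.412,0,-1],[0,0,0,0,0.412,0,-1]]' 20
python3 - <<'E'
from h import *
o=robot.get_obs();print(o['position'],o['ft_force'],np.round(R.from_quat(o['tool_rot']).as_matrix()[:2,2],3),np.degrees(np.arctan2(pose()[1,2],pose()[0,2])),o['moment'])
E
```

```text
time: 7.05
position: [0.5007, -0.011, 0.1259]
tool_rot: [-0.298, 0.643, -0.641, 0.294]
ft_force: [-5.8, -5.4, 5.1]
grip_width: 0.0126
[ 0.50067421 -0.01100749  0.12586773] [-5.78469429 -5.40876815  5.10220145] [ 0.761 -0.649] -40.456233704493954 [-0.89179285  1.07461033 -0.02515363]
```

Turned to -40.5°. Now I release, lift and look.

```bash
python3 -m crank '[[0,0,0,0,0,0,1],[0,0,0,0,0,0,1],[0,0,0,0,0,0,1],[0,0,0,0,0,0,1],[0,0,0,0,0,0,1],[0,-0.1,0,0,0,0,1],[-0.0,-0.2,0,0,0,0,1],[0.12,-0.2,0,0,0,0,1],[0.12,-0.2,0,0,0,0,1]]'
python3 - <<'E'
from h import *
T=pose();np.save('w3.npy',T);im=vision.camera('wrist');cv2.imwrite('pics/w3.png',im);print(T[:3,3])
p=proj('wrist',[.502,-.011,.12],T).astype(int);print(p)
cv2.imwrite('pics/w3d.png',cv2.resize(im[max(p[1]-40,0):p[1]+40,p[0]-40:p[0]+40],None,fx=7,fy=7,interpolation=cv2.INTER_CUBIC))
E
```

```text
time: 8.18
position: [0.4623, -0.0577, 0.2264]
tool_rot: [-0.295, 0.643, -0.643, 0.295]
ft_force: [-0.1, 1.1, -0.7]
grip_width: 0.0856
[ 0.46228293 -0.05771481  0.22644621]
[259 126]
```

View pics/w3d.png

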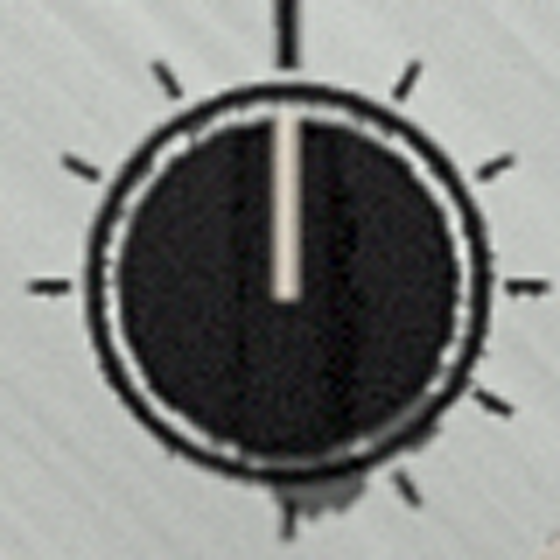

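The pointer, upright at column 287 of the crop, lines up with the long mark. Next, the lid.

```bash
python3 - <<'E'
from h import *
print(row([.514,-.3185,.17],toolrot(np.radians(59.4))), row([.45,-.33,.25],toolrot(np.radians(59.4))))
E
```

```text
[ 3.309e-01  1.124e-01  4.175e-01 -1.000e-04 -5.560e-01 -1.000e-04] [ 4.318e-01 -4.770e-02  3.354e-01 -1.000e-04 -5.560e-01 -1.000e-04]
```

```bash
python3 - <<'E'
from h import *
print(row([.566,-.349,.2],toolrot(np.radians(59.4))))
E
```

```text
[ 3.094e-01  5.240e-02  5.362e-01 -1.000e-04 -5.560e-01 -1.000e-04]
```

```bash
python3 -m crank '[[0.31,0,0.536,0,-0.556,0,1],[0.31,0,0.536,0,-0.556,0,1],[0.31,0,0.536,0,-0.556,0,1],[0.31,0,0.536,0,-0.556,0,1],[0.31,0.05,0.536,0,-0.556,0,1],[0.31,0.05,0.536,0,-0.556,0,1],[0.31,0.05,0.536,0,-0.556,0,1],[0.31,0.05,0.536,0,-0.556,0,1],[0.31,0.05,0.536,0,-0.556,0,1],[0.31,0.05,0.536,0,-0.556,0,1]]'
python3 - <<'E'
from h import *
T=pose();np.save('w4.npy',T);im=vision.camera('wrist');cv2.imwrite('pics/w4.png',im);print(T[:3,3])
p=proj('wrist',[.514,-.3185,.03],T).astype(int);print(p,row([.566,-.349,.2],toolrot(np.radians(59.4))))
y,x=max(p[1]-65,0),p[0]-65;print(x,y)
cv2.imwrite('pics/w4l.png',cv2.resize(im[y:p[1]+65,x:p[0]+65],None,fx=4.5,fy=4.5,interpolation=cv2.INTER_CUBIC))
E
```

```text
time: 9.48
position: [0.5683, -0.3472, 0.1998]
tool_rot: [-0.682, 0.185, -0.184, 0.683]
ft_force: [0.6, 0.5, -0.5]
grip_width: 0.087
[ 0.56832442 -0.34721612  0.19980421]
[259 125] [-0.0022 -0.0003 -0.0054 -0.0002  0.0024 -0.0003]
194 60
```

View pics/w4l.png

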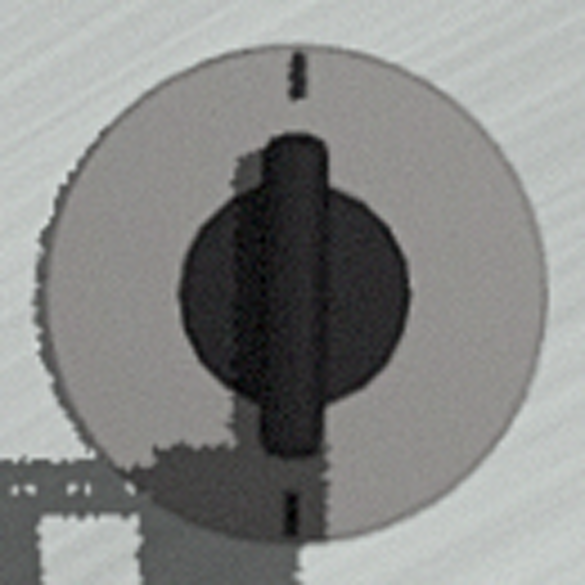

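```bash
python3 - <<'E'
from h import *
T=np.load('w4.npy')
P=lambda u,v,z:pt('wrist',(194+(u+.5)/4.5-.5,60+(v+.5)/4.5-.5),z,T)[:2]
a,b=P(297,77,.023),P(291,514,.023);e=a-b;print((a+b)/2,np.hypot(*e),np.degrees(np.arctan2(e[1],e[0])))
a,b=P(297,135,.055),P(291,455,.055);e=a-b;print('bar',(a+b)/2,np.hypot(*e),np.degrees(np.arctan2(e[1],e[0])))
print('disc',P(298,293,.023)); print(pose()[:3,3],np.degrees(np.arctan2(pose()[1,2],pose()[0,2])))
for z in(.15,.041):print(row([.514,-.318,z],toolrot(np.radians(59.2))))
E
```

```text
[ 0.51393056 -0.31875146] 0.1137595470908227 149.01055318327676
bar [ 0.51358772 -0.31829906] 0.07526921431223463 148.725810598053
disc [ 0.51381517 -0.31746296]
[ 0.56832728 -0.34721928  0.19985941] 59.839989107545065
[-0.1232  0.0998 -0.0041 -0.0002  0.0036 -0.0003]
[-1.230e-01  3.178e-01 -4.300e-03 -2.000e-04  3.600e-03 -3.000e-04]
```

```bash
python3 -m crank '[[-0.123,0,-0.0045,0,0.005,0,1],[-0.123,0,-0.0045,0,0.005,0,1],[-0.123,0.1,-0.0045,0,0.005,0,1],[-0.123,0.2,-0.0045,0,0.005,0,1],[-0.123,0.28,-0.0045,0,0.005,0,1],[-0.123,0.316,-0.0045,0,0.005,0,1],[-0.123,0.316,-0.0045,0,0.005,0,1]]'
python3 - <<'E'
from h import *
T=pose();np.save('w5.npy',T);im=vision.camera('wrist');cv2.imwrite('pics/w5.png',im);print(T[:3,3])
print(row([.5138,-.3183,.041],toolrot(np.radians(59.0))),robot.get_obs()['ft_force'])
E
```

```text
time: 10.4
position: [0.5135, -0.3187, 0.0418]
tool_rot: [-0.681, 0.191, -0.19, 0.681]
ft_force: [0.7, -1.1, 0.1]
grip_width: 0.0871
[ 0.51348929 -0.318652    0.04184182]
[-0.0017  0.0044  0.0014  0.     -0.0018  0.0003] [-0.2086544  -0.42738673  0.86099365]
```

View pics/w5.png

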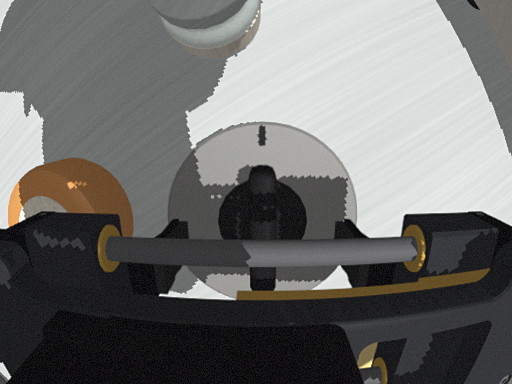

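The bar is centred at column 262, upright between the fingers. I grip it.

```bash
python3 -m crank '[[0,0,0,0,0,0,-1],[0,0,0,0,0,0,-1],[0,0,0,0,0,0,-1],[0,0,0,0,0,0,-1],[0,0,0,0,0,0,-1],[0,0,0,0,0,0,-1],[0,0,0,0,0,0,-1],[0,0,0,0,0,0,-1],[0,0,0,0,0,0,-1],[0,0,0,0,0,0,-1]]' 45
python3 - <<'E'
from h import *
o=robot.get_obs();print(o['ft_force'],o['moment'],pose()[:3,3],np.degrees(np.arctan2(pose()[1,2],pose()[0,2])))
E
```

```text
time: 11.7
position: [0.5133, -0.3189, 0.0429]
tool_rot: [-0.681, 0.191, -0.191, 0.681]
ft_force: [0.3, 0.0, -0.9]
grip_width: 0.0154
[ 0.26693855  0.0392096  -0.86668273] [ 0.14688007 -0.26191904 -0.00051669] [ 0.51332626 -0.31885293  0.04290171] 58.673583935236195
```

```bash
python3 -m crank '[[0,-0.1,0,0,0,0,-1],[0,-0.2,0,0,0,0,-1],[0,-0.3,0,0,0,0,-1],[0,-0.4,0,0,0,0,-1],[0,-0.44,0,0,0,0,-1],[0,-0.44,0,0,0,0,-1]]' 45
python3 - <<'E'
from h import *
o=robot.get_obs();print(o['ft_force'],o['moment'],o['grip_width'],pose()[:3,3])
print(row([.508,.170,.262],toolrot(np.radians(94.45))))
E
```

```text
time: 12.45
position: [0.5137, -0.3195, 0.2645]
tool_rot: [0.681, -0.19, 0.192, -0.68]
ft_force: [0.8, 0.4, -2.5]
grip_width: 0.0152
[ 0.79177586  0.35794809 -2.50884762] [ 0.11058511 -0.11204482 -0.00350165] 0.015208531219841637 [ 0.51370811 -0.31951149  0.26449199]
[-5.187e-01  2.500e-03  8.304e-01  6.000e-04 -1.987e-01  1.000e-03]
```

```bash
python3 -m crank '[[-0.05,0,0.08,0,-0.02,0,-1],[-0.1,0,0.17,0,-0.04,0,-1],[-0.16,0,0.26,0,-0.07,0,-1],[-0.22,0,0.35,0,-0.09,0,-1],[-0.28,0,0.45,0,-0.11,0,-1],[-0.34,0,0.55,0,-0.13,0,-1],[-0.4,0,0.65,0,-0.15,0,-1],[-0.46,0,0.74,0,-0.17,0,-1],[-0.5,0,0.8,0,-0.19,0,-1],[-0.519,0,0.83,0,-0.199,0,-1]]' 45
python3 -m crank '[[0,0,0,0,0,0,-1],[0,0,0,0,0,0,-1]]' 45
python3 - <<'E'
from h import *
o=robot.get_obs();print(o['grip_width'],pose()[:3,3],np.degrees(np.arctan2(pose()[1,2],pose()[0,2])))
print(row([.508,.170,.262],toolrot(np.radians(94.45))))
T=pose();np.save('w6.npy',T)
cv2.imwrite('pics/w6.png',vision.camera('wrist'));cv2.imwrite('pics/s6.png',vision.camera('scene'))
E
```

```text
time: 13.7
position: [0.5057, 0.1719, 0.261]
tool_rot: [0.707, 0.027, -0.03, -0.706]
ft_force: [0.2, -1.0, -1.3]
grip_width: 0.0149
time: 13.95
position: [0.5073, 0.1691, 0.2624]
tool_rot: [0.707, 0.027, -0.028, -0.706]
ft_force: [0.7, -0.6, -2.3]
grip_width: 0.0148
0.014830369354655629 [0.50732485 0.16910524 0.26239734] 94.40755489923453
[ 0.0015  0.0008  0.0017  0.0003 -0.0002 -0.0004]
```

View pics/w6.png

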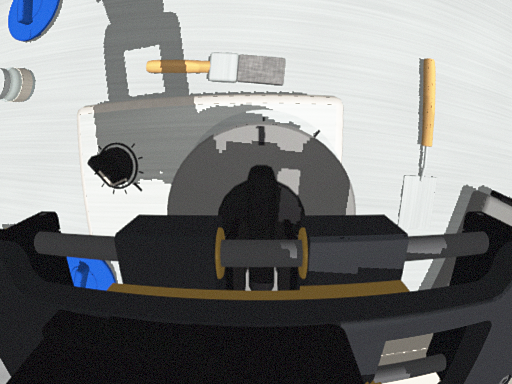

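View pics/s6.png

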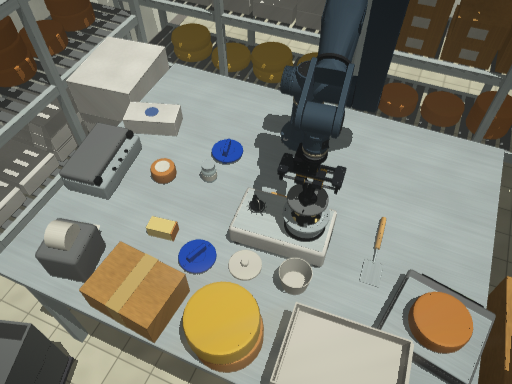

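```bash
python3 - <<'E'
from h import *
im=cv2.imread('pics/w6.png')
cv2.imwrite('pics/w6c.png',cv2.resize(im[95:215,160:365],None,fx=3.8,fy=3.8,interpolation=cv2.INTER_CUBIC))
T=np.load('w6.npy')
print(np.linalg.inv(T)[:3]@np.r_[pt('wrist',(262,134.5),T[2,3]-.0199,T),1])
# same for w5 (lid on table)
T5=np.load('w5.npy');print(np.linalg.inv(T5)[:3]@np.r_[pt('wrist',(262,136),.023,T5),1])
E
```

```text
[-0.05767473  0.0199641  -0.00018519]
[-0.05677248  0.01893988 -0.00018718]
```

View pics/w6c.png

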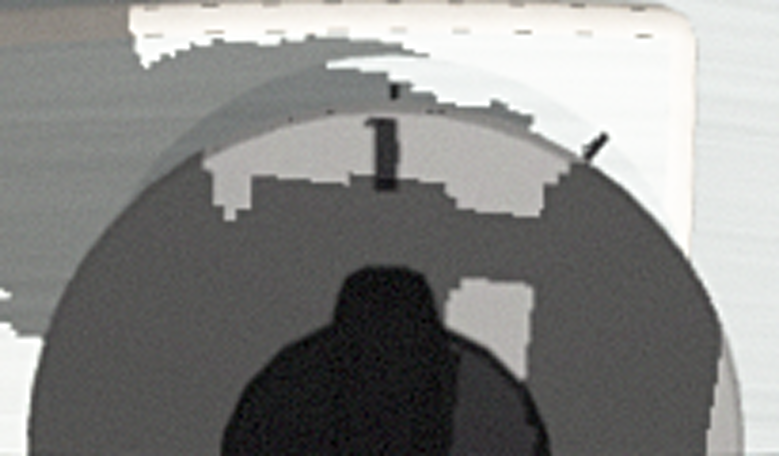

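```bash
python3 - <<'E'
from h import *
T=np.load('w6.npy');p=lambda u,v:(160+(u+.5)/3.8-.5,95+(v+.5)/3.8-.5)
m=pt('wrist',p(394,91),.165,T);print('mark',m,'tool',np.linalg.inv(T)[:3]@np.r_[m,1])
a=np.radians(4.45);print('bowl c est',m[:2]+.0694*np.array([np.cos(a),np.sin(a)]))
print('lid mark tool',np.linalg.inv(T)[:3]@np.r_[pt('wrist',p(387,150),T[2,3]-.0199,T),1])
E
```

```text
mark [0.43875507 0.16491815 0.165     ] tool [-0.06858082  0.09747232  0.00118633]
bowl c est [0.50794586 0.17030284]
lid mark tool [-0.0579247   0.01996468 -0.00051656]
```

```bash
python3 -m crank '[[0.0018,0.04,0.0016,0,0,0,-1],[0.0018,0.08,0.0016,0,0,0,-1],[0.0018,0.09,0.0016,0,0,0,-1],[0.0018,0.09,0.0016,0,0,0,-1],[0.0018,0.09,0.0016,0,0,0,-1]]' 45
python3 - <<'E'
from h import *
o=robot.get_obs();print(o['ft_force'],o['moment'],pose()[:3,3],o['joint_velocities'].round(3))
print(row([.5083,.170,.194],toolrot(np.radians(94.45))))
T=pose();np.save('w7.npy',T);im=vision.camera('wrist')
cv2.imwrite('pics/w7c.png',cv2.resize(im[95:215,160:365],None,fx=3.8,fy=3.8,interpolation=cv2.INTER_CUBIC))
E
```

```text
time: 14.68
position: [0.5089, 0.1711, 0.2188]
tool_rot: [-0.707, -0.028, 0.027, 0.707]
ft_force: [-0.4, -0.6, -2.0]
grip_width: 0.0151
[-0.3874364  -0.58394902 -1.9782266 ] [ 0.09809711 -0.14603836  0.02837506] [0.50894679 0.17109522 0.21881827] [ 0.004 -0.002 -0.002 -0.001 -0.    -0.001]
[-0.0016  0.0496 -0.0021 -0.      0.0001  0.0006]
```

View pics/w7c.png

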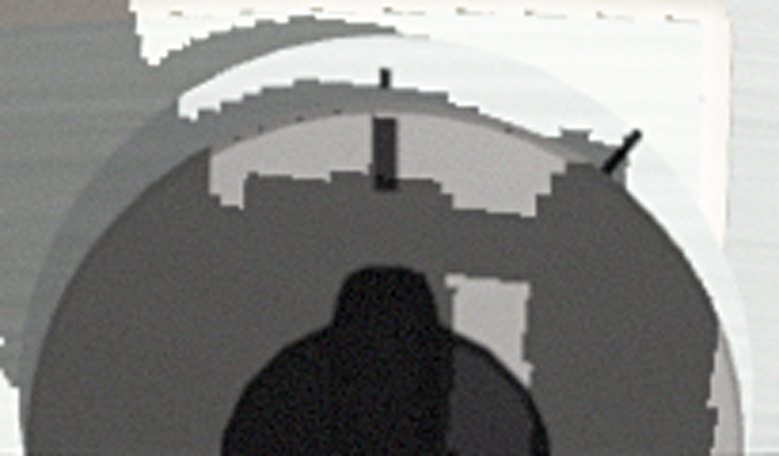

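```bash
python3 - <<'E'
from h import *
T=np.load('w7.npy');p=lambda u,v:(160+(u+.5)/3.8-.5,95+(v+.5)/3.8-.5)
for uv in [(385,78),(628,148)]:
  m=pt('wrist',p(*uv),.165,T);print('mark',m,'tool',np.linalg.inv(T)[:3]@np.r_[m,1])
print('lid mark tool',np.linalg.inv(T)[:3]@np.r_[pt('wrist',p(385,153),T[2,3]-.0199,T),1])
print([np.round(robot.get_obs()['position'],4) for _ in range(4)])
a=np.radians(4.45-40+180);print('pulse mark world',np.array([.508,.170])+.0727*np.array([np.cos(a),np.sin(a)]))
E
```

```text
mark [0.43865754 0.16472687 0.165     ] tool [-0.07067137  0.0536873  -0.00087924]
mark [0.44788248 0.21375326 0.165     ] tool [-0.05765774  0.05371344  0.04728019]
lid mark tool [-0.05743425  0.01979351 -0.00084802]
[array([0.5089, 0.1712, 0.2188]), array([0.5089, 0.1712, 0.2188]), array([0.5089, 0.1712, 0.2188]), array([0.5089, 0.1712, 0.2188])]
pulse mark world [0.44885067 0.21226874]
```

```bash
python3 -m crank '[[-0.0016,0.005,-0.001,0,0,0,-1],[-0.0016,0.012,-0.001,0,0,0,-1],[-0.0016,0.02,-0.001,0,0,0,-1],[-0.0016,0.026,-0.001,0,0,0,-1],[-0.0016,0.032,-0.001,0,0,0,-1]]' 45
python3 - <<'E'
from h import *
o=robot.get_obs();print(o['ft_force'],o['moment'],pose()[:3,3])
print(row([.5083,.170,.194],toolrot(np.radians(94.45))))
E
```

```text
time: 15.35
position: [0.5074, 0.1707, 0.2016]
tool_rot: [0.707, 0.028, -0.028, -0.707]
ft_force: [0.2, -0.2, -1.8]
grip_width: 0.015
[ 0.216177   -0.22137734 -1.80918764] [ 0.09662081 -0.16533001 -0.01437522] [0.50737115 0.17073767 0.20162782]
[ 0.0017  0.0153 -0.0016  0.      0.0003 -0.0001]
```

No contact force with the lugs already 6 mm below the rim. I continue down.

```bash
python3 -m crank '[[0,0.005,0,0,0,0,-1],[0,0.01,0,0,0,0,-1],[0,0.015,0,0,0,0,-1],[0,0.019,0,0,0,0,-1],[0,0.019,0,0,0,0,-1]]' 45
python3 - <<'E'
from h import *
o=robot.get_obs();print(o['ft_force'],o['moment'],pose()[:3,3],np.degrees(np.arctan2(pose()[1,2],pose()[0,2])))
T=pose();np.save('w8.npy',T);im=vision.camera('wrist')
cv2.imwrite('pics/w8c.png',cv2.resize(im[95:215,160:365],None,fx=3.8,fy=3.8,interpolation=cv2.INTER_CUBIC))
E
```

```text
time: 15.98
position: [0.5074, 0.1707, 0.1928]
tool_rot: [0.707, 0.028, -0.028, -0.707]
ft_force: [-0.5, 0.1, 1.1]
grip_width: 0.0151
[-0.50561674  0.11471192  1.11683988] [ 0.05638307  0.06039781 -0.05741223] [0.50742535 0.17072379 0.19284409] 94.49545213049488
```

View pics/w8c.png

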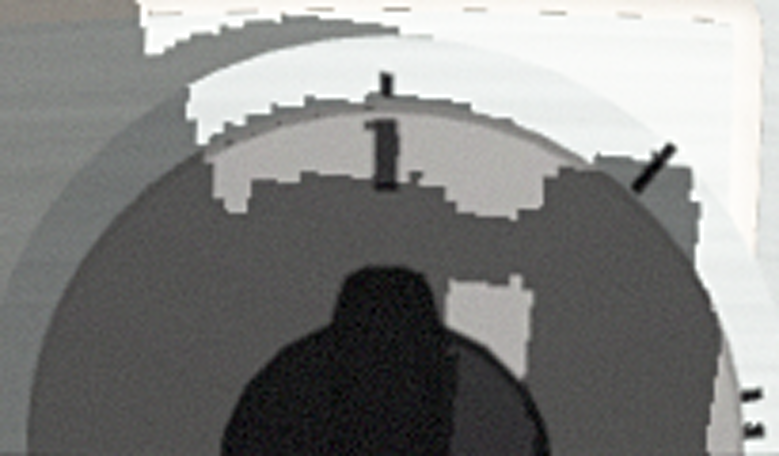

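The lid is flat on the rim with about 3 N of contact. Now I twist clockwise, gradually.

```bash
python3 -m crank '[[0,0.001,0,0,0.02,0,-1],[0,0.001,0,0,0.045,0,-1],[0,0.001,0,0,0.07,0,-1],[0,0.001,0,0,0.095,0,-1],[0,0.001,0,0,0.12,0,-1],[0,0.001,0,0,0.14,0,-1],[0,0.001,0,0,0.15,0,-1]]' 60
python3 - <<'E'
from h import *
o=robot.get_obs();print(o['ft_force'],o['moment'],pose()[:3,3],np.degrees(np.arctan2(pose()[1,2],pose()[0,2])),o['grip_width'])
E
```

```text
time: 16.9
position: [0.5084, 0.1707, 0.1928]
tool_rot: [-0.694, 0.137, -0.139, 0.694]
ft_force: [0.7, -1.0, 4.9]
grip_width: 0.0152
[ 0.65325108 -1.03703992  4.86607854] [-0.04464896 -0.09294487  0.58372338] [0.50843101 0.17071255 0.1928359 ] 67.54080916375143 0.015187351619243568
```

```bash
python3 -m crank '[[0,0,0,0,0.02,0,-1],[0,0,0,0,0.04,0,-1],[0,0,0,0,0.06,0,-1],[0,0,0,0,0.072,0,-1],[0,0,0,0,0.072,0,-1],[0,0,0,0,0.072,0,-1]]' 60
python3 - <<'E'
from h import *
o=robot.get_obs();print(o['ft_force'],o['moment'],pose()[:3,3],np.degrees(np.arctan2(pose()[1,2],pose()[0,2])),o['grip_width'])
T=pose();np.save('w9.npy',T);im=vision.camera('wrist');cv2.imwrite('pics/w9.png',im)
cv2.imwrite('pics/w9c.png',cv2.resize(im[95:215,160:365],None,fx=3.8,fy=3.8,interpolation=cv2.INTER_CUBIC))
cv2.imwrite('pics/s9.png',vision.camera('scene'));cv2.imwrite('pics/t9.png',vision.camera('top'))
E
```

```text
time: 17.65
position: [0.5083, 0.1706, 0.1928]
tool_rot: [-0.674, 0.214, -0.216, 0.674]
ft_force: [0.2, -1.3, 5.1]
grip_width: 0.0147
[ 0.15173838 -1.29497939  5.14575095] [-0.14783415 -0.0635204   0.52914341] [0.50831592 0.17055575 0.19281468] 54.652071613639094 0.014708846356663792
```

View pics/w9c.png

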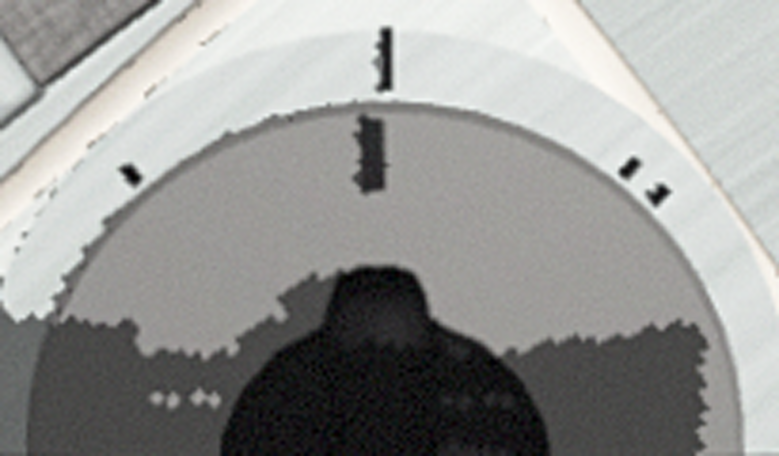

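View pics/s9.png

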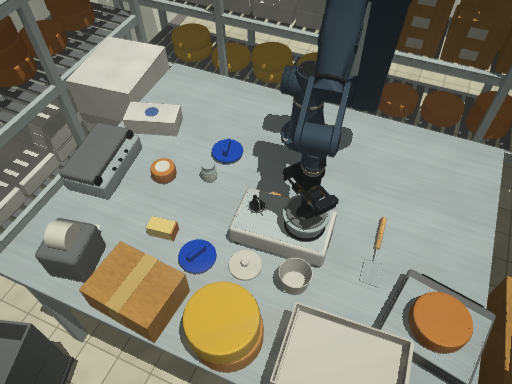

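View pics/w9.png

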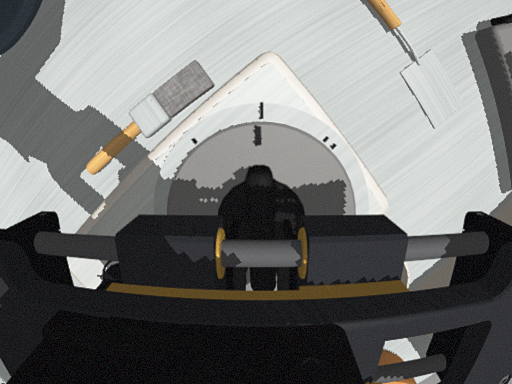

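The lid mark (371,152) lags the pulse mark (385,60) slightly in the crop, so I'll measure the angle.

```bash
python3 - <<'E'
from h import *
T=np.load('w9.npy');p=lambda u,v:(160+(u+.5)/3.8-.5,95+(v+.5)/3.8-.5)
c=np.array([.508,.170])
for n,uv,z in[('lid',(371,152),.173),('pulse',(385,60),.165),('short',(132,175),.165),('lockL',(630,168),.165),('lockR',(657,195),.165)]:
  m=pt('wrist',p(*uv),z,T)[:2]; d=c-m; print(n,m,np.hypot(*d),'twist',4.45-np.degrees(np.arctan2(d[1],d[0])))
E
```

```text
lid [0.4601319  0.20139328] 0.057244151029414984 twist 37.70801854017309
pulse [0.44874908 0.21229797] 0.07279965431300196 twist 39.97222976769703
short [0.43885187 0.164849  ] 0.06933971888306752 twist 0.18977689178523338
lockL [0.48840185 0.23686118] 0.06967427741699828 twist 78.11323866398945
lockR [0.49512648 0.2382991 ] 0.06950175974840393 twist 83.77569997502609
```

The lid is at about 37.7°, inside 31–49°. I nudge it 2° and hold, checking that it doesn't creep.

```bash
python3 -m crank '[[0,0,0,0,0.012,0,-1],[0,0,0,0,0.012,0,-1],[0,0,0,0,0.012,0,-1],[0,0,0,0,0.012,0,-1],[0,0,0,0,0.012,0,-1],[0,0,0,0,0.012,0,-1],[0,0,0,0,0.012,0,-1],[0,0,0,0,0.012,0,-1],[0,0,0,0,0.012,0,-1],[0,0,0,0,0.012,0,-1]]' 60
python3 - <<'E'
from h import *
o=robot.get_obs();print(o['ft_force'],o['moment'],pose()[:3,3],np.degrees(np.arctan2(pose()[1,2],pose()[0,2])),o['grip_width'])
T=pose();np.save('w10.npy',T);im=vision.camera('wrist')
cv2.imwrite('pics/w10c.png',cv2.resize(im[95:215,160:365],None,fx=3.8,fy=3.8,interpolation=cv2.INTER_CUBIC))
t=vision.camera('top');cv2.imwrite('pics/t10c.png',cv2.resize(t[100:250,100:300],None,fx=4,fy=4,interpolation=cv2.INTER_CUBIC))
E
```

```text
time: 19.05
position: [0.5083, 0.1705, 0.1928]
tool_rot: [-0.67, 0.226, -0.228, 0.67]
ft_force: [0.9, -0.7, 5.7]
grip_width: 0.0152
[ 0.86397383 -0.6622709   5.73245876] [-0.17011164 -0.06911283  0.57648382] [0.50832307 0.17051305 0.19281329] 52.50085600360898 0.01516878949220233
```

View pics/w10c.png

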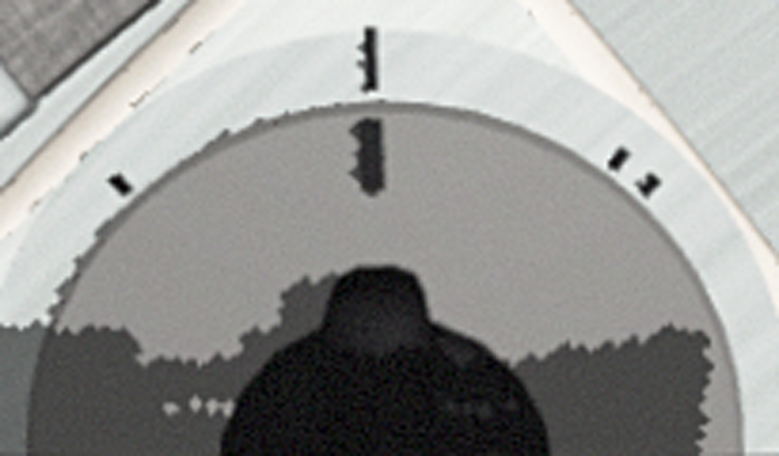

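View pics/t10c.png

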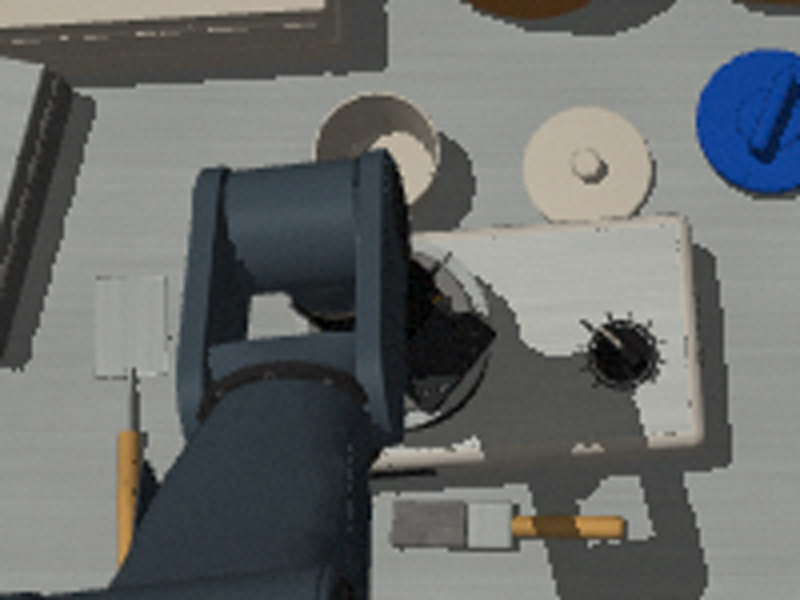

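The lid mark (372,155) now points at the long pulse mark (370,58), nothing creeps, and the dial pointer is still on its long mark. I hand in.

```bash
python3 -c "
from rig import robot
print(robot.hand_in())"
```

```text
the job is handed in; nothing more can be done
None
```

The job is handed in at about 19 s of the 58 s allowed, with the arm still gripping the lid on the pulse mark. The hand-in reports no verdict, so what follows is from my own checks.

- **Dial:** I turned it 74° clockwise by its bar and let go. In a close crop its pointer lined up with the long mark, and it still did in the last top view.
- **Lid:** I picked the grey one by its bar and lowered it through the gaps with no contact force until it met the rim. I then twisted it clockwise to the pulse mark. After the first twist it lagged slightly in the grip, at 37.7°, so I added about 2°.
- **Last checks:**
  - The lid's mark points at the long pulse mark, about 40°, well short of the lock.
  - Its height matches the seated position.
  - The rim pushes back with about 6 N.
  - The spring moment on the wrist is steady at 0.53–0.58 N m, above the 0.34 N m expected from the spring alone; I put that down to friction.
- **Not measured directly:** I had no reading of the pulse ring itself, nor a separate measure of the lid's tilt. The other things on the table looked unmoved in the pictures.

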